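Clear the photo slab and present the ball dish

ROBOT

A 6-joint arm with a two-finger parallel gripper is mounted at the origin on the work surface. World frame = base frame: x ahead of the robot, y to its left, z up, the work surface at z = 0. Lengths are in m, angles in degrees, forces in N, time in s.
With the tool pointing down it reaches from about 0.35 to 0.875 m from the base axis. Payload 4.2 kg.
Tool frame: the origin (TCP) lies between the finger pads; the fingertips stand 17 mm ahead of it and the grasp point (between the pads) lies 2 mm behind it; z points along the fingers, y is the line along which they close (so a half turn about z gives the same grasp; the last joint's range is limited). The gripper opens to 87 mm and grips with 3 to 60 N. Pads are 19 mm wide; open, the fingers measure 117 mm over their backs; the gripper's body (75 mm by 190 mm) begins 51 mm behind the grasp point.
Start: joints at [-60.928, 22.042, 0.453, 0, -68.411, -14.817], TCP at [0.154, -0.606, 0.24] pointing down, gripper open.
Joint ranges: [-179.83, 179.83], [-69.29, 118.12], [-61.27, 80.66], [-181.25, 117.63], [-171.15, -9.14], [-177.46, 177.46]. Speed limits (degrees/s): [159.86, 159.86, 180, 180, 180, 180].

INTERFACE

Orientations are given as a 3x3 rotation matrix whose columns are the frame's x, y, z axes.
In Python, from station import r gives the robot as it stands.
- The arm moves only by the tool servo_tool, never from a script. Its argument "targets" is a list of rows, each a list of 5 numbers: the shift along the world's x, y, z in units of 30 mm (1.0 is 30 mm), then the turn about the world's z in rad, then the finger opening in mm, from 0 to 87. In form: [[x, y, z, turn, gripper], ...]. A call has exactly 5 rows; each row is the pose to reach, as a shift and turn from the pose commanded when the call began; what a row does not reach only later rows make up. A row lasts 1/12 s, in which the tool goes at most 41.7 mm and 7.16 degrees, less where a joint would pass 70% of its speed; a pose out of reach is approached as far as the arm can. A call with a gripper value outside its range is refused whole. The fingers move at their own pace and stop on an object; the grip force is fixed at half the most. Time passes only in rows, so rows that repeat a pose let the fingers close, or fill a call up. It gives the time, the measured TCP pose, the force, the opening and the grip force at its end, in the units of the state.
- r.sense(): the state, without advancing time (a new reading comes with each control period).
- r.capture(name): name is "side" or "top"; returns a dict with "pixels" (480x640x3 uint8, red, green, blue), "fx", "fy", "cx", "cy" (pixels), "world_from_camera" (4x4, takes a point from camera to world coordinates). Camera axes: x right, y down, z forward; pixel columns grow to the right and rows downward; lengths in m; the calibration is good to about 2 mm. A picture is of the moment at which its call begins. There is no depth.
- r.finish_job(): hands the job in; it is judged then, once.
The state is a dict: "time_s": time; "joints": joint angles; "joint_velocities": joint speeds; "effort": joint torques, N m; "tcp_pos": TCP position; "ee_rot": TCP orientation; "wrist_force": force on the tool from outside, world axes, zero at the start; "moment": the same for the moment, N m; "gripper_width": opening from 0.0 (shut) to 1.0 (fully open); "gripper_force": force on a finger pad.
Only numpy, scipy, OpenCV 4.12 (cv2) and the standard library are available. Lean on these libraries where they do the work, as an engineer would, in place of code of your own. Each camera call takes 0.05 s, during which the arm holds its last target. There are 200 camera calls.

TASK

Using the scraper block, and not the fingers, sweep the three mortar flakes off the slate slab into the steel trough along its side, then stand the scraper back upright on the table, clear of the photo stand. Then lift the white dish by its arched handle, give it a quarter turn so that the handle runs across the camera's view, square to the trough, and hold it level over the middle of the slab, its underside about 80 mm above the slate, with the clay ball resting in the dish's centre the whole way. Finish while still holding the dish there, and leave everything else on the table where it is.

Things in the scene. Friction and masses are not known exactly. Their poses are not given: they have to be found in the camera images.
- stand: Fixed photo stand: dark slate slab 170 (x) by 200 (y) mm, flat top 28 mm above the table, with a steel trough along its +y edge and a small camera beyond its +x edge. Origin on the table under the middle of the slab, z up.
- trough (a point): Middle of the trough's floor, 131 mm in y from the stand's origin. The trough adjoins the slab's +y edge and runs parallel to the stand's x; inside 164 (x) by 62 mm (y = 100 to 162), floor 3 mm and outer wall 22 mm above the table, so lower than the slab.
- camera (a point): Centre of the small camera on a post, 210 mm in x from the stand's origin and 130 mm above the table; it looks along -x over the slab. It is 75 mm wide (y), spans 105 to 155 mm above the table, lens front at x = 164 mm.
- slab_top (a point): Middle of the slab's top face, 28 mm above the table; axes as the photo stand's.
- scraper: Loose scraper block with a pale wooden grip and a grey metal foot, about 160 g, standing on the table. Origin at the centre of its underside. Foot 120 (x, its wiping width) by 22 (y) by 30 mm high; on it an upright grip block 46 (x) by 20 (y) mm reaching to 90 mm above the underside, to be pinched across y from above.
- scraper_grip (a point): Point on the grip block's axis 68 mm above the scraper's underside; axes as the scraper's.
- dish: Loose white enamel dish, about 220 g, 154 mm across, rim 28 mm high. Origin at the centre of its underside, z up. The floor is a shallow cone rising 7 degrees outwards from its centre (6 mm above the underside): a ball rests in the centre if the dish is level and moved smoothly. A carrying handle arches over it along the dish's x axis.
- dish_grip (a point): Centre of the handle's level wooden bar over the dish's centre, 104 mm above the underside; bar 64 (x) by 14 (y) by 18 mm high (95 to 113 mm above the underside), to be pinched across y from above. Axes as the dish's.
- dish_mid (a point): Point on the dish's axis 22 mm above the underside, where the ball's centre rests.
- ball_center (a point): Centre of the loose clay ball, 32 mm diameter, 35 g, lying in the middle of the dish.
- mug: Bystander, to be left alone: white enamel mug, 76 mm across, 80 mm high, handle on one side. Origin at its underside, centre.
- bowl: Bystander, to be left alone: white enamel bowl, 130 mm across, 50 mm high. Origin at its underside, centre.
- jug: Bystander, to be left alone: small clay jug, 90 mm across, 110 mm high. Origin at its underside, centre.
- brush: Bystander, to be left alone: hand brush lying on the table, about 30 mm high. Origin at its underside, near its middle.
- brickbit: Bystander, to be left alone: piece of brick 100 x 60 x 40 mm. Origin at its underside, centre.
- jar: Bystander, to be left alone: glass jar with a steel cap, 60 mm across, 70 mm high. Origin at its underside, centre.
- washer: Bystander, to be left alone: dark steel ring, 60 mm across, 12 mm high. Origin at its underside, centre.
- chip0: Loose mortar flake 1 of 3, about 22 x 19 x 8 mm, 12 g; lies flat on the slab, origin at the centre of its underside as it lies at the start.
- chip0_mid (a point): Centre of that flake (chip0), 4 mm above its origin.
- chip1: Loose mortar flake 2 of 3, about 22 x 19 x 8 mm, 12 g; lies flat on the slab, origin at the centre of its underside as it lies at the start.
- chip1_mid (a point): Centre of that flake (chip1), 4 mm above its origin.
- chip2: Loose mortar flake 3 of 3, about 22 x 19 x 8 mm, 12 g; lies flat on the slab, origin at the centre of its underside as it lies at the start.
- chip2_mid (a point): Centre of that flake (chip2), 4 mm above its origin.
- ball: The clay ball itself; its origin turns as it rolls, so use its centre (ball_center).
Mind the look-alikes: they are no part of the job. Leave any yellow look-alike of the dish alone.

How it is judged:
By the outcome, as a careful person would: the job done as asked, in the order asked, and still so for the second after the job is handed in, while the arm keeps its last pose, push and grip.
It also fails if it takes over 72 s, if anything falls off the work surface, if the arm or the gripper's body presses on something with over 40 N, if the wrist force passes 120 N, or if a joint passes its speed limit or range.

## Working session

There is one attempt and no reset: what is moved stays moved. The work goes in short steps, Python scripts to look and compute and a tool call to move; the robot and the scene stay as the last step left them, time stands still between calls to the robot, and variables do not carry over. Pictures are saved under pics/ and viewed, at most 10 in all, crops included, and the job is handed in when it is done.

Besides the shell and the picture viewer there is one more tool, called after ">>>" as name(argument=value, ...) on one line, values as JSON. servo_tool: Moves the arm, as the interface text tells. Its arguments: {"type":"object","properties":{"targets":{"type":"array","items":{"type":"array","items":{"type":"number"}}}},"required":["targets"]}

```bash
mkdir -p pics; ls
cat > h.py <<'E'
import numpy as np, cv2
from station import r
def cap(n,f=None):
    c=r.capture(n); im=np.ascontiguousarray(c["pixels"][:,:,::-1])
    if f: cv2.imwrite("pics/"+f,im)
    return im,c
def ray(c,u,v):
    T=np.array(c["world_from_camera"]); d=T[:3,:3]@np.array([(u-c["cx"])/c["fx"],(v-c["cy"])/c["fy"],1.])
    return T[:3,3],d
def onz(c,u,v,z):
    o,d=ray(c,u,v); return o+d*(z-o[2])/d[2]
def proj(c,p):
    T=np.linalg.inv(np.array(c["world_from_camera"])); q=T[:3,:3]@np.array(p,float)+T[:3,3]
    return np.array([c["fx"]*q[0]/q[2]+c["cx"],c["fy"]*q[1]/q[2]+c["cy"]])
E
python3 - <<'E'
from h import *
for n in("top","side"):
    im,c=cap(n,n+"0.png"); print(n,c["fx"],c["cx"],c["cy"],np.round(c["world_from_camera"],3).tolist())
s=r.sense(); print(s["time_s"],s["tcp_pos"],np.round(s["ee_rot"],3).tolist(),s["gripper_width"])
E
```

```text
pics
top 571.0274228738356 321.3582272643385 241.0915262683844 [[-0.022, -0.999, 0.048, 0.459], [-1.0, 0.022, -0.0, 0.077], [-0.001, -0.048, -0.999, 1.521], [0.0, 0.0, 0.0, 1.0]]
side 611.4784405823236 323.63184488651984 229.06333204193692 [[-0.94, -0.192, 0.283, 0.01], [-0.341, 0.488, -0.803, 1.575], [0.017, -0.852, -0.524, 1.066], [0.0, 0.0, 0.0, 1.0]]
0.1 [ 0.15375745 -0.6052707   0.23858798] [[-0.969, -0.246, -0.001], [-0.246, 0.969, 0.002], [0.0, 0.002, -1.0]] 0.9978720588545859
```

View pics/top0.png

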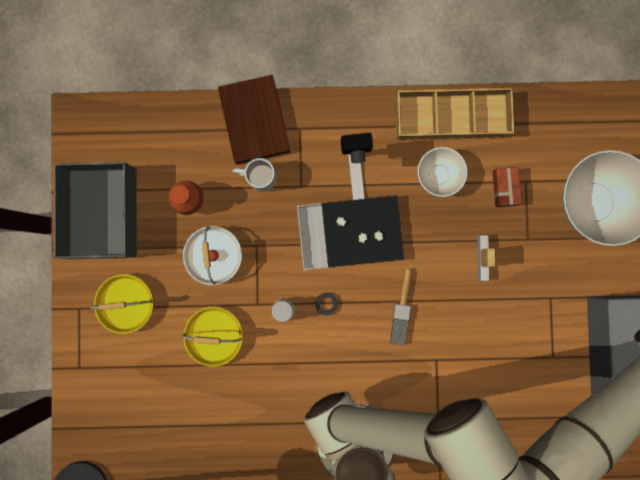

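View pics/side0.png

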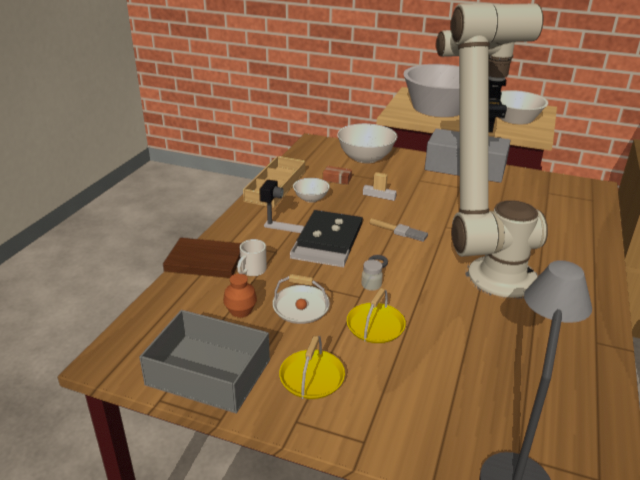

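Top view: slab at (363,231), with the trough on its left at (312,237) and the camera above at (357,143). The flakes are at (341,222), (363,238) and (378,236).
- **Scraper candidates:** the pale grip on a grey foot at (486,257), the brick at (507,187) and the brush at (402,308). I choose (486,257).
- **Dish candidates:** white with an arched handle and ball at (212,255), yellow ones at (124,304) and (213,337), and white bowls at (442,172) and (609,198). I choose (212,255).

Run:
```python
from h import *
im,c=cap("top"); hsv=cv2.cvtColor(im,cv2.COLOR_BGR2HSV)
def comps(m,box,z,name,mina=15):
    x0,y0,x1,y1=box; k=np.zeros_like(m); k[y0:y1,x0:x1]=m[y0:y1,x0:x1]
    cs,_=cv2.findContours(k,cv2.RETR_EXTERNAL,cv2.CHAIN_APPROX_NONE)
    for q in cs:
        if cv2.contourArea(q)<mina: continue
        b=cv2.boxPoints(cv2.minAreaRect(q)); w=np.array([onz(c,*p,z)[:2] for p in b])
        e=[w[1]-w[0],w[2]-w[1]]; e=max(e,key=np.linalg.norm); e2=np.linalg.norm(w[2]-w[1]),np.linalg.norm(w[1]-w[0])
        print(name,np.round(b.mean(0),1),"c",np.round(w.mean(0),4),"size",np.round(e2,3),"ang",round(np.degrees(np.arctan2(e[1],e[0]))%180,1))
H,S,V=[hsv[:,:,i] for i in range(3)]
dark=((V<65)).astype(np.uint8)*255
comps(cv2.morphologyEx(dark,cv2.MORPH_CLOSE,np.ones((9,9))),(295,190,410,275),.028,"slab",1000)
comps(((V>140)).astype(np.uint8)*255,(329,203,400,262),.036,"chip")
comps(((S<60)&(V>90)).astype(np.uint8)*255,(470,225,510,290),.03,"foot")
comps(((S>70)&(V>175)).astype(np.uint8)*255,(470,225,510,290),.09,"grip")
comps(((S<60)&(V>90)).astype(np.uint8)*255,(178,222,246,290),.028,"dish",500)
comps(((S>100)&(V>150)&(H>10)).astype(np.uint8)*255,(192,235,225,275),.113,"handle")
comps(((S>130)&(H<9)).astype(np.uint8)*255,(192,235,230,275),.022,"ball")
cr=[im[195:275,290:410],im[225:290,460:520],im[215:295,170:255]]
cr=[cv2.resize(k,(260,300),interpolation=cv2.INTER_CUBIC) for k in cr]
cv2.imwrite("pics/crop.png",np.hstack(cr))
```

```text
slab [366.1 230.4] c [ 0.5573 -0.0414] size [0.169 0.218] ang 94.7
chip [362.5 237.5] c [ 0.5381 -0.031 ] size [0.018 0.018] ang 178.5
chip [378.5 235.5] c [ 0.5424 -0.0728] size [0.022 0.018] ang 54.9
chip [340.7 221.2] c [0.582  0.0247] size [0.021 0.017] ang 54.9
foot [483.  257.5] c [ 0.4794 -0.3444] size [0.117 0.026] ang 177.9
grip [490.5 257. ] c [ 0.4793 -0.3463] size [0.04  0.013] ang 177.9
dish [212.  255.5] c [0.5001 0.3629] size [0.149 0.152] ang 88.8
handle [205.2 254.1] c [0.5015 0.3635] size [0.06  0.011] ang 5.0
ball [213.7 254.8] c [0.5019 0.3597] size [0.027 0.017] ang 6.4
```

View pics/crop.png

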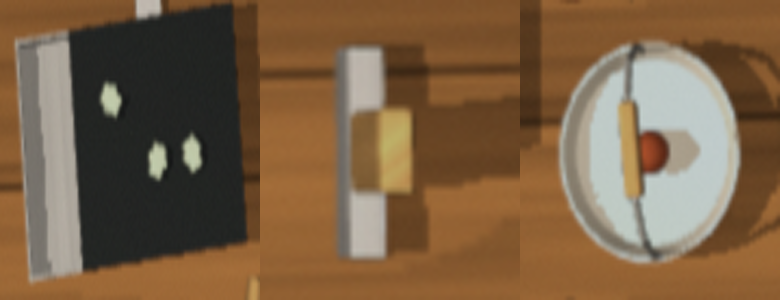

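The crop confirms all three choices: the slab with its flakes and trough, the scraper, and the white dish with the ball under its handle. I'm moving above the scraper now.

>>> servo_tool(targets=[[1.08,0.87,0,-0.06,87],[2.16,1.74,0,-0.12,87],[3.24,2.61,0,-0.18,87],[4.32,3.48,0,-0.24,87],[5.4,4.34,0,-0.285,87]])

```text
time_s: 0.57
tcp_pos: [0.3169, -0.474, 0.2393]
ee_rot: [[-0.999, 0.039, -0.0], [0.039, 0.999, 0.0], [0.0, 0.0, -1.0]]
wrist_force: [0.5, 0.3, -0.2]
gripper_width: 1.0
gripper_force: 0.0
```

>>> servo_tool(targets=[[1.08,0.87,0,0,87],[2.16,1.74,0,0,87],[3.24,2.61,0,0,87],[4.32,3.48,0,0,87],[5.43,4.33,0,0,87]])

```text
time_s: 0.98
tcp_pos: [0.4797, -0.344, 0.2395]
ee_rot: [[-0.999, 0.036, -0.0], [0.036, 0.999, 0.0], [0.0, 0.0, -1.0]]
wrist_force: [-0.2, -0.7, 0.1]
gripper_width: 0.999
gripper_force: 0.0
```

Run:
```python
from h import *
s=r.sense(); R=np.array(s["ee_rot"]); print(s["time_s"],np.round(s["tcp_pos"],4),"yaw of y",np.degrees(np.arctan2(R[1,1],R[0,1])),np.round(s["joints"],1))
im,c=cap("top")
g=im.max(2).astype(int)
L=[];Rr=[]
for v in range(212,258):
    row=g[v]; d=np.where(row[300:345]>75)[0]; L.append((300+d.max() if 0 else 300+max(k for k in d if k<36),v))
    x=395
    while row[x]<60: x+=1
    Rr.append((x,v))
def fit(p):
    vx,vy,x,y=cv2.fitLine(np.array(p,np.float32),cv2.DIST_HUBER,0,.01,.01).ravel(); return lambda v:x+vx/vy*(v-y)
l,q=fit(L),fit(Rr)
for f in(l,q): print([np.round(onz(c,f(v)+.5,v,.028)[:2],4).tolist() for v in(200,231,265)])
# top and bottom edges
for cols,rng in((range(340,385),(190,222)),(range(340,385),(250,280))):
    P=[]
    for u in cols:
        col=g[rng[0]:rng[1],u]; m=np.where(col<60)[0]; P.append((u,rng[0]+(m.min() if rng[0]<200 else m.max()+1)))
    vx,vy,x,y=cv2.fitLine(np.array(P,np.float32),cv2.DIST_HUBER,0,.01,.01).ravel()
    print([np.round(onz(c,u,y+vy/vx*(u-x),.028)[:2],4).tolist() for u in(335,362.5,390)])
```

```text
0.9833 [ 0.4797 -0.344   0.2395] yaw of y 87.9361707735724 [-19.9  18.7  -4.6  -0.  -66.7 -72.1]
[[0.6395, 0.0748], [0.5577, 0.0683], [0.4686, 0.0612]]
[[0.635, -0.1296], [0.5533, -0.1351], [0.4642, -0.141]]
[[0.6322, 0.0383], [0.6387, -0.0341], [0.6453, -0.1065]]
[[0.4645, 0.0421], [0.4708, -0.0299], [0.4771, -0.1019]]
```

>>> servo_tool(targets=[[0,-0.07,-1.2,0,87],[0,-0.07,-2.5,0,87],[0,-0.07,-3.8,0,87],[0,-0.07,-5.0,0,87],[0,-0.07,-5.78,0,87]])

```text
time_s: 1.45
tcp_pos: [0.4765, -0.3467, 0.0622]
ee_rot: [[-0.999, 0.037, -0.005], [0.037, 0.999, 0.003], [0.005, 0.003, -1.0]]
wrist_force: [-0.4, 0.3, -0.7]
gripper_width: 0.998
gripper_force: 0.0
```

>>> servo_tool(targets=[[0,0,0,0,10],[0,0,0,0,10],[0,0,0,0,10],[0,0,0,0,10],[0,0,0,0,10]])

```text
time_s: 1.87
tcp_pos: [0.4798, -0.3484, 0.0684]
ee_rot: [[-0.999, 0.036, 0.004], [0.036, 0.999, -0.002], [-0.004, -0.002, -1.0]]
wrist_force: [0.4, 0.2, -0.2]
gripper_width: 0.709
gripper_force: 0.0
```

>>> servo_tool(targets=[[0,0,0,0,10],[0,0,0,0,10],[0,0,0,0,10],[0,0,0,0,10],[0,0,0,0,10]])

```text
time_s: 2.28
tcp_pos: [0.4786, -0.3479, 0.0663]
ee_rot: [[-0.999, 0.036, 0.0], [0.036, 0.999, -0.0], [-0.0, -0.0, -1.0]]
wrist_force: [-0.0, -0.3, 0.0]
gripper_width: 0.324
gripper_force: 0.0
```

>>> servo_tool(targets=[[0,0,0,0,10],[0,0,0,0,10],[0,0,0,0,10],[0,0,0,0,10],[0,0,0,0,10]])

```text
time_s: 2.7
tcp_pos: [0.4785, -0.3479, 0.0661]
ee_rot: [[-0.999, 0.036, -0.0], [0.036, 0.999, 0.0], [0.0, 0.0, -1.0]]
wrist_force: [-0.6, 1.0, 1.2]
gripper_width: 0.228
gripper_force: 30.0
```

>>> servo_tool(targets=[[0,0,0.1,0,10],[0,0,0.3,0,10],[0,0,0.6,0,10],[0,0,1.0,0,10],[0,0,1.3,0,10]])

```text
time_s: 3.12
tcp_pos: [0.479, -0.3481, 0.1067]
ee_rot: [[-0.999, 0.036, 0.001], [0.036, 0.999, -0.001], [-0.001, -0.001, -1.0]]
wrist_force: [0.8, -0.1, -1.1]
gripper_width: 0.231
gripper_force: 30.0
```

Run:
```python
from h import *
s=r.sense(); print(s["time_s"],np.round(s["tcp_pos"],4),s["gripper_width"],s["gripper_force"],s["wrist_force"])
im,c=cap("side"); print(proj(c,[.479,-.347,.08])); cv2.imwrite("pics/g1.png",cv2.resize(im[120:260,240:440],(800,560)))
```

```text
3.1167 [ 0.479  -0.3481  0.1067] 0.23051043138021143 29.9868139391765 [ 0.77259392 -0.09187551 -1.10618758]
[379.14806162 176.60305366]
```

View pics/g1.png

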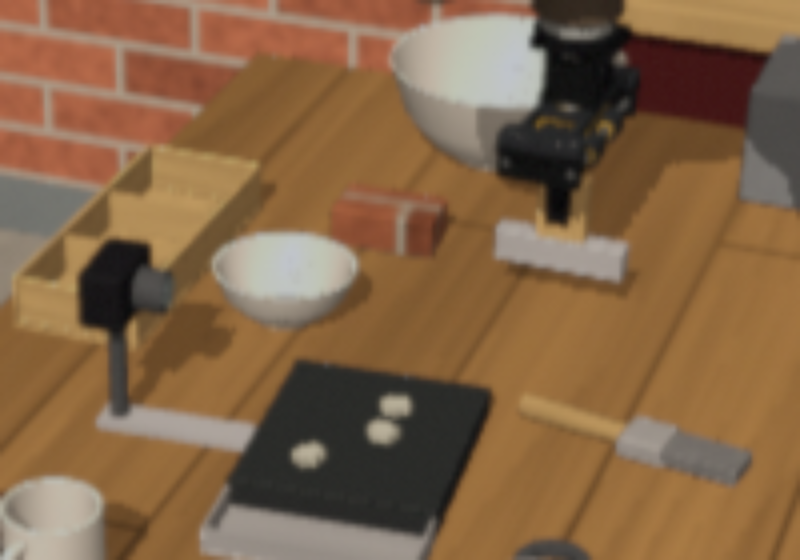

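>>> servo_tool(targets=[[0,0,0.3,0,10],[0.2,0.5,0.8,0.02,10],[0.5,1.3,1.0,0.05,10],[0.8,2.2,1.0,0.08,10],[1.2,3.1,1.0,0.119,10]])

```text
time_s: 3.58
tcp_pos: [0.5144, -0.2542, 0.1361]
ee_rot: [[-0.997, -0.083, 0.001], [-0.083, 0.997, 0.0], [-0.001, 0.0, -1.0]]
wrist_force: [0.5, 0.1, -2.0]
gripper_width: 0.226
gripper_force: 30.0
```

>>> servo_tool(targets=[[0.4,1.0,0,0,10],[0.8,2.1,0,0,10],[1.2,3.2,0,0,10],[1.6,4.2,0,0,10],[1.77,4.6,0,0,10]])

```text
time_s: 4.0
tcp_pos: [0.569, -0.1136, 0.1356]
ee_rot: [[-0.996, -0.086, 0.001], [-0.086, 0.996, 0.0], [-0.001, 0.0, -1.0]]
wrist_force: [-0.0, -0.6, -0.2]
gripper_width: 0.229
gripper_force: 30.0
```

>>> servo_tool(targets=[[0,0,0,0,10],[0,0,-0.2,0,10],[0,0,-0.5,0,10],[0,0,-0.8,0,10],[0,0,-0.9,0,10]])

```text
time_s: 4.42
tcp_pos: [0.5658, -0.118, 0.1057]
ee_rot: [[-0.997, -0.08, -0.004], [-0.08, 0.997, 0.0], [0.004, 0.001, -1.0]]
wrist_force: [-1.0, 0.3, -1.8]
gripper_width: 0.224
gripper_force: 30.0
```

Run:
```python
from h import *
cap("side");im,c=cap("side")
s=r.sense(); print(s["time_s"],np.round(s["tcp_pos"],4),np.round(s["ee_rot"],3)[:,1]); cv2.imwrite("pics/g2.png",cv2.resize(im[120:280,240:440],(750,600)))
```

```text
4.5167 [ 0.5664 -0.1179  0.1066] [-0.081  0.997  0.   ]
```

View pics/g2.png

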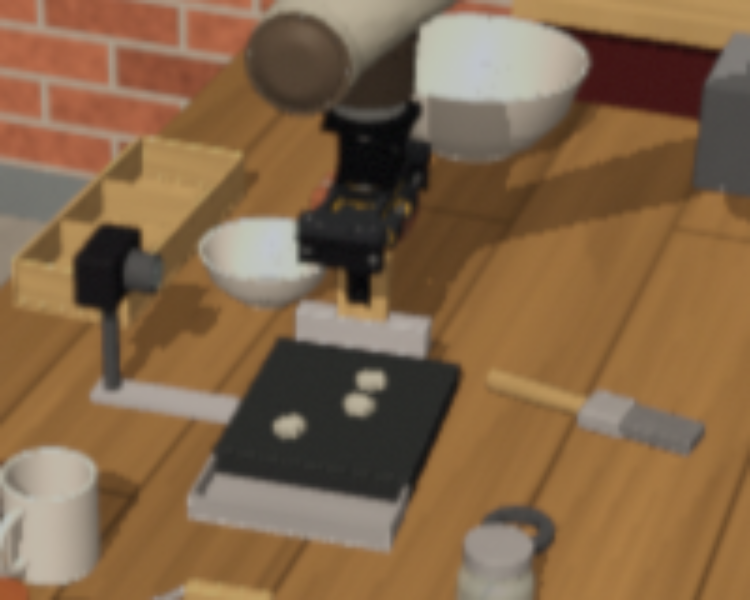

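>>> servo_tool(targets=[[0,0,-0.1,0,10],[0,0,-0.2,0,10],[0,0,-0.3,0,10],[0,0,-0.38,0,10],[0,0,-0.38,0,10]])

```text
time_s: 4.93
tcp_pos: [0.5674, -0.1169, 0.0962]
ee_rot: [[-0.997, -0.083, -0.001], [-0.083, 0.997, 0.0], [0.001, 0.0, -1.0]]
wrist_force: [-0.0, 0.2, -2.0]
gripper_width: 0.228
gripper_force: 30.0
```

>>> servo_tool(targets=[[0,0,0,0,10],[0,0,0,0,10],[0,0,0,0,10],[0,0,0,0,10],[0,0,0,0,10]])

```text
time_s: 5.35
tcp_pos: [0.5678, -0.1169, 0.0969]
ee_rot: [[-0.997, -0.083, 0.0], [-0.083, 0.997, 0.0], [-0.0, -0.0, -1.0]]
wrist_force: [0.2, -0.7, -2.2]
gripper_width: 0.229
gripper_force: 30.0
```

>>> servo_tool(targets=[[0,0.1,-0.04,0,10],[-0.04,0.4,-0.04,0,10],[-0.07,0.8,-0.04,0,10],[-0.1,1.15,-0.04,0,10],[-0.13,1.5,-0.04,0,10]])

```text
time_s: 5.77
tcp_pos: [0.5637, -0.0704, 0.0956]
ee_rot: [[-0.997, -0.083, 0.0], [-0.083, 0.997, 0.0], [-0.0, 0.0, -1.0]]
wrist_force: [0.4, -0.2, -1.5]
gripper_width: 0.222
gripper_force: 30.0
```

>>> servo_tool(targets=[[-0.03,0.35,0,0,10],[-0.06,0.7,0,0,10],[-0.09,1.05,0,0,10],[-0.12,1.4,0,0,10],[-0.14,1.75,0,0,10]])

```text
time_s: 6.18
tcp_pos: [0.5595, -0.0182, 0.0956]
ee_rot: [[-0.997, -0.083, 0.0], [-0.083, 0.997, -0.0], [-0.0, -0.0, -1.0]]
wrist_force: [0.6, -0.6, -1.2]
gripper_width: 0.232
gripper_force: 30.0
```

Run:
```python
from h import *
im,c=cap("side")
s=r.sense(); print(s["time_s"],np.round(s["tcp_pos"],4),np.round(s["ee_rot"],3)[:,1],s["wrist_force"]); cv2.imwrite("pics/g3.png",cv2.resize(im[160:280,260:420],(800,600)))
```

```text
6.2333 [ 0.5596 -0.0169  0.0956] [-0.084  0.996  0.   ] [-0.91505641  1.56500891 -2.03739709]
```

View pics/g3.png

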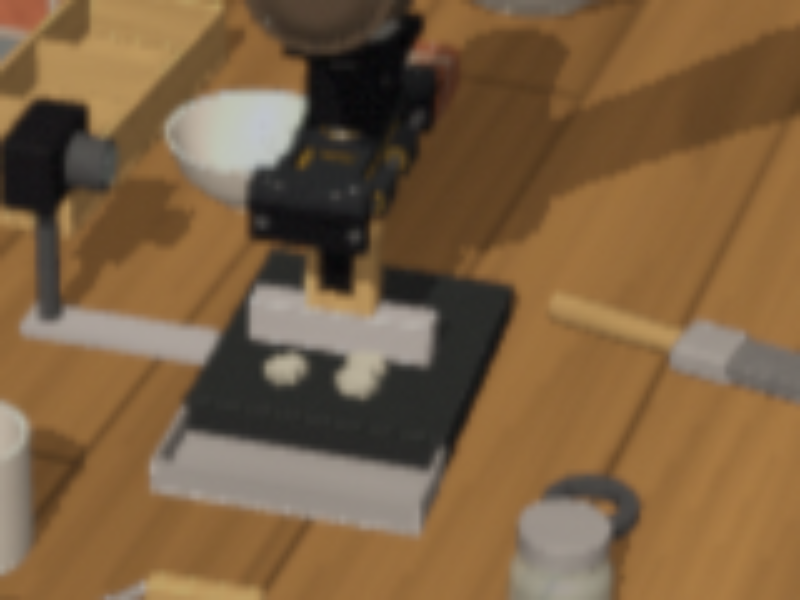

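>>> servo_tool(targets=[[-0.03,0.3,0,0,10],[-0.05,0.6,0,0,10],[-0.08,0.9,0,0,10],[-0.1,1.2,0,0,10],[-0.12,1.5,0,0,10]])

```text
time_s: 6.65
tcp_pos: [0.5559, 0.0264, 0.0956]
ee_rot: [[-0.997, -0.083, -0.0], [-0.083, 0.997, -0.0], [0.0, -0.0, -1.0]]
wrist_force: [0.0, -0.5, -1.6]
gripper_width: 0.225
gripper_force: 30.0
```

>>> servo_tool(targets=[[-0.03,0.3,0,0,10],[-0.05,0.6,0,0,10],[-0.08,0.9,0,0,10],[-0.1,1.2,0,0,10],[-0.12,1.5,0,0,10]])

```text
time_s: 7.07
tcp_pos: [0.5523, 0.0716, 0.0956]
ee_rot: [[-0.997, -0.083, 0.0], [-0.083, 0.997, 0.0], [-0.0, 0.0, -1.0]]
wrist_force: [0.8, -0.0, -2.2]
gripper_width: 0.227
gripper_force: 30.0
```

>>> servo_tool(targets=[[0,0.1,0,0,10],[0,0.2,0,0,10],[0,0.2,0,0,10],[0,0.2,0,0,10],[0,0.2,0,0,10]])

```text
time_s: 7.48
tcp_pos: [0.5524, 0.0763, 0.0955]
ee_rot: [[-0.997, -0.082, -0.0], [-0.082, 0.997, -0.0], [0.0, -0.0, -1.0]]
wrist_force: [0.1, -0.5, -1.2]
gripper_width: 0.227
gripper_force: 30.0
```

Run:
```python
from h import *
im,c=cap("side")
s=r.sense(); print(s["time_s"],np.round(s["tcp_pos"],4),np.round(s["ee_rot"],3)[:,1],s["wrist_force"]); cv2.imwrite("pics/g4.png",cv2.resize(im[200:290,270:390],(800,600)))
```

```text
7.5333 [0.5524 0.0762 0.0955] [-0.082  0.997 -0.   ] [-0.38429793  0.75333138 -1.85503678]
```

View pics/g4.png

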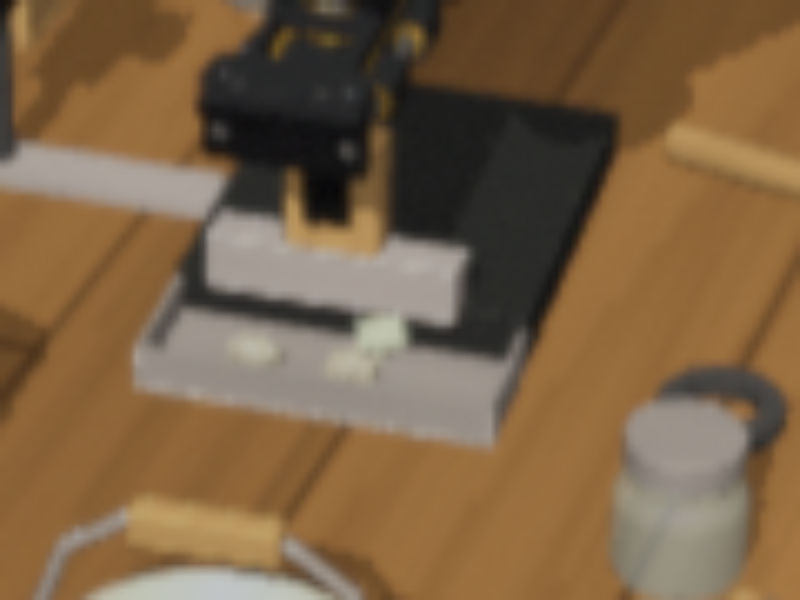

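>>> servo_tool(targets=[[-0.01,0.15,0,0,10],[-0.02,0.3,0,0,10],[-0.03,0.45,0,0,10],[-0.04,0.6,0,0,10],[-0.04,0.6,0,0,10]])

```text
time_s: 7.95
tcp_pos: [0.5513, 0.0956, 0.0956]
ee_rot: [[-0.996, -0.084, 0.0], [-0.084, 0.996, 0.0], [-0.0, 0.0, -1.0]]
wrist_force: [0.2, 0.2, -1.4]
gripper_width: 0.226
gripper_force: 30.0
```

>>> servo_tool(targets=[[0,0,0.2,0,10],[0,0,0.7,0,10],[0.05,-0.5,1.2,0,10],[0.1,-1.4,1.5,0,10],[0.2,-2.4,1.5,0,10]])

```text
time_s: 8.37
tcp_pos: [0.5588, 0.023, 0.1436]
ee_rot: [[-0.996, -0.086, 0.005], [-0.086, 0.996, 0.001], [-0.005, 0.001, -1.0]]
wrist_force: [1.8, 0.3, -1.7]
gripper_width: 0.228
gripper_force: 30.0
```

>>> servo_tool(targets=[[0.1,-1.0,0,0,10],[0.2,-2.0,0,0,10],[0.2,-3.0,0,0,10],[0.2,-3.8,0,0,10],[0.2,-4.2,0,0,10]])

```text
time_s: 8.78
tcp_pos: [0.5628, -0.106, 0.1409]
ee_rot: [[-0.997, -0.08, -0.0], [-0.08, 0.997, -0.0], [0.0, -0.0, -1.0]]
wrist_force: [1.0, -0.2, -2.1]
gripper_width: 0.229
gripper_force: 30.0
```

Run:
```python
from h import *
im,c=cap("side");tm,c=cap("top")
s=r.sense(); print(s["time_s"],np.round(s["tcp_pos"],4),np.round(s["ee_rot"],3)[:,1],s["wrist_force"]); cv2.imwrite("pics/g5.png",np.hstack([cv2.resize(im[200:290,270:350],(400,450)),cv2.resize(tm[190:280,290:370],(400,450))]))
```

```text
8.8833 [ 0.563  -0.1051  0.1408] [-0.08   0.997 -0.   ] [ 0.26492964  0.6856351  -1.24432818]
```

View pics/g5.png

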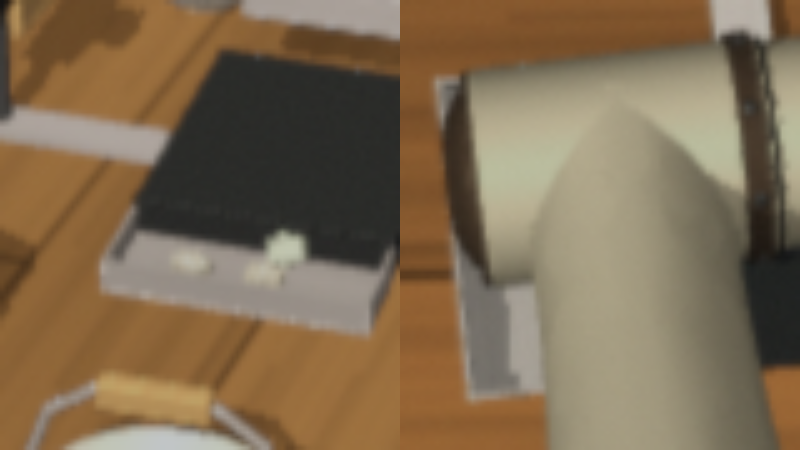

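One chip is leaning against the slab's side face inside the trough and the other two lie flat there. The slab itself is clear, so I'm returning the scraper.

>>> servo_tool(targets=[[-0.2,-0.5,0,0,10],[-0.5,-1.4,0,-0.03,10],[-0.8,-2.4,0,-0.06,10],[-1.1,-3.4,0,-0.1,10],[-1.4,-4.2,0,-0.119,10]])

```text
time_s: 9.3
tcp_pos: [0.5212, -0.2298, 0.1408]
ee_rot: [[-0.999, 0.037, 0.0], [0.037, 0.999, -0.0], [-0.0, -0.0, -1.0]]
wrist_force: [0.8, -0.4, -2.1]
gripper_width: 0.227
gripper_force: 30.0
```

>>> servo_tool(targets=[[-0.4,-1.0,0,0,10],[-0.8,-2.0,0,0,10],[-1.1,-3.0,0,0,10],[-1.3,-3.6,0,0,10],[-1.4,-3.88,0,0,10]])

```text
time_s: 9.72
tcp_pos: [0.4789, -0.347, 0.1407]
ee_rot: [[-0.999, 0.038, 0.0], [0.038, 0.999, -0.0], [-0.0, -0.0, -1.0]]
wrist_force: [0.3, 0.0, -1.7]
gripper_width: 0.227
gripper_force: 30.0
```

>>> servo_tool(targets=[[0,0,-0.2,0,10],[0,0,-0.7,0,10],[0,0,-1.2,0,10],[0,0,-1.7,0,10],[0,0,-2.0,0,10]])

```text
time_s: 10.13
tcp_pos: [0.4791, -0.3436, 0.0786]
ee_rot: [[-0.999, 0.035, -0.002], [0.035, 0.999, 0.002], [0.002, 0.002, -1.0]]
wrist_force: [0.0, -0.6, -1.6]
gripper_width: 0.229
gripper_force: 30.0
```

>>> servo_tool(targets=[[0,0,0,0,10],[0,0,0,0,10],[0,0,0,0,10],[0,0,0,0,10],[0,0,0,0,10]])

```text
time_s: 10.55
tcp_pos: [0.4798, -0.3459, 0.0815]
ee_rot: [[-0.999, 0.036, 0.002], [0.036, 0.999, -0.001], [-0.002, -0.001, -1.0]]
wrist_force: [-0.0, -0.5, -1.9]
gripper_width: 0.224
gripper_force: 30.0
```

>>> servo_tool(targets=[[0,0,-0.1,0,10],[0,0,-0.2,0,10],[0,0,-0.3,0,10],[0,0,-0.4,0,10],[0,0,-0.48,0,10]])

```text
time_s: 10.97
tcp_pos: [0.479, -0.3458, 0.066]
ee_rot: [[-0.999, 0.036, -0.001], [0.036, 0.999, 0.0], [0.001, 0.0, -1.0]]
wrist_force: [-5.0, 4.6, 13.3]
gripper_width: 0.227
gripper_force: 30.0
```

>>> servo_tool(targets=[[0,0,0,0,10],[0,0,0,0,10],[0,0,0,0,10],[0,0,0,0,10],[0,0,0,0,10]])

```text
time_s: 11.38
tcp_pos: [0.4792, -0.3458, 0.0661]
ee_rot: [[-0.999, 0.036, 0.0], [0.036, 0.999, 0.0], [-0.0, 0.0, -1.0]]
wrist_force: [-0.4, -0.3, -1.0]
gripper_width: 0.227
gripper_force: 30.0
```

Standing on the table, so I'm releasing it.

>>> servo_tool(targets=[[0,0,0,0,40],[0,0,0,0,60],[0,0,0,0,60],[0,0,0,0,60],[0,0,0,0,60]])

```text
time_s: 11.8
tcp_pos: [0.4793, -0.3458, 0.0663]
ee_rot: [[-0.999, 0.036, 0.0], [0.036, 0.999, -0.0], [-0.0, -0.0, -1.0]]
wrist_force: [-0.0, 0.4, 0.3]
gripper_width: 0.517
gripper_force: 0.0
```

>>> servo_tool(targets=[[0,0,0,0,60],[0,0,0.1,0,60],[0,0,0.4,0,60],[0,0,1.0,0,60],[0,0,2.0,0,60]])

```text
time_s: 12.22
tcp_pos: [0.4775, -0.345, 0.1247]
ee_rot: [[-0.999, 0.037, -0.006], [0.037, 0.999, 0.003], [0.006, 0.003, -1.0]]
wrist_force: [0.8, -0.3, -0.4]
gripper_width: 0.685
gripper_force: 0.0
```

>>> servo_tool(targets=[[0,0,1.0,0,60],[0,0,2.0,0,60],[0,0,3.0,0,60],[0,0,3.8,0,60],[0,0,4.3,0,60]])

```text
time_s: 12.63
tcp_pos: [0.4799, -0.3464, 0.2599]
ee_rot: [[-0.999, 0.036, 0.006], [0.036, 0.999, -0.003], [-0.006, -0.003, -1.0]]
wrist_force: [0.4, -0.1, -0.0]
gripper_width: 0.687
gripper_force: 0.0
```

>>> servo_tool(targets=[[0,0.6,0,0,60],[0,1.8,0,0.03,60],[0.1,3.0,0,0.06,60],[0.15,4.2,0,0.09,60],[0.2,5.4,0,0.124,60]])

```text
time_s: 13.05
tcp_pos: [0.4849, -0.1825, 0.2562]
ee_rot: [[-0.996, -0.089, 0.001], [-0.089, 0.996, -0.0], [-0.001, -0.0, -1.0]]
wrist_force: [0.7, 0.1, -0.9]
gripper_width: 0.687
gripper_force: 0.0
```

>>> servo_tool(targets=[[0,1.2,0,0,60],[0.1,2.4,0,0,60],[0.1,3.6,0,0,60],[0.15,4.8,0,0,60],[0.2,6.0,0,0,60]])

```text
time_s: 13.47
tcp_pos: [0.4908, -0.0021, 0.2564]
ee_rot: [[-0.996, -0.088, 0.002], [-0.088, 0.996, 0.0], [-0.002, 0.0, -1.0]]
wrist_force: [1.0, 0.7, -0.5]
gripper_width: 0.687
gripper_force: 0.0
```

>>> servo_tool(targets=[[0,1.2,0,0,60],[0.1,2.4,0,0,60],[0.1,3.6,0,0,60],[0.15,4.8,0,0,60],[0.15,6.0,0,0,60]])

```text
time_s: 13.88
tcp_pos: [0.4955, 0.178, 0.2563]
ee_rot: [[-0.996, -0.088, 0.001], [-0.088, 0.996, 0.001], [-0.002, 0.001, -1.0]]
wrist_force: [0.5, 0.1, -0.2]
gripper_width: 0.693
gripper_force: 0.0
```

>>> servo_tool(targets=[[0,1.2,0,0,60],[0.1,2.4,0,0,60],[0.1,3.4,0,0,60],[0.15,3.6,0,0,60],[0.15,3.6,0,0,60]])

```text
time_s: 14.3
tcp_pos: [0.5001, 0.286, 0.2553]
ee_rot: [[-0.996, -0.09, 0.0], [-0.09, 0.996, 0.0], [-0.0, 0.0, -1.0]]
wrist_force: [0.5, -0.8, -0.2]
gripper_width: 0.69
gripper_force: 0.0
```

Run:
```python
from h import *
s=r.sense(); print(s["time_s"],np.round(s["tcp_pos"],4),np.round(s["ee_rot"],3)[:,1],np.round(s["joints"],1))
tm,c=cap("top"); im,c2=cap("side"); T=np.array(s["tcp_pos"])
cv2.imwrite("pics/g6.png",np.hstack([cv2.resize(tm[190:290,290:390],(400,400)),cv2.resize(im[240:340,240:340],(400,400))]))
```

```text
14.3 [0.5001 0.286  0.2553] [-0.09   0.996  0.   ] [  45.9   16.7   -5.2    0.   -68.1 -130.7]
```

View pics/g6.png

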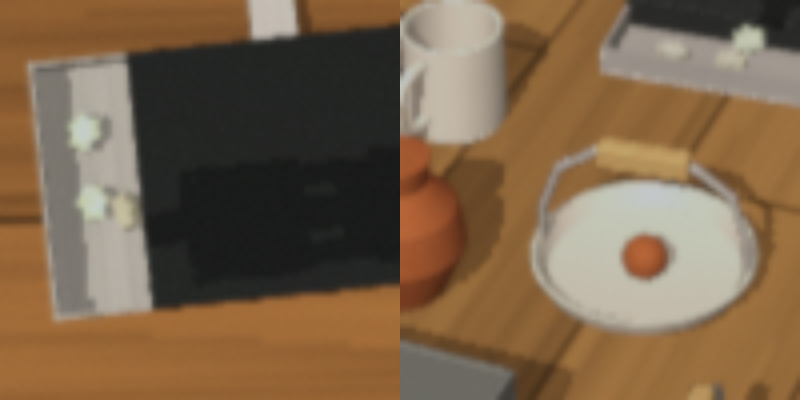

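>>> servo_tool(targets=[[0,0.5,0,0,60],[0,1.3,0,0,60],[0,2.1,-0.3,0,60],[0,2.5,-1.0,0,60],[0.03,2.57,-1.8,0,60]])

```text
time_s: 14.82
tcp_pos: [0.502, 0.3632, 0.2024]
ee_rot: [[-0.996, -0.088, 0.004], [-0.088, 0.996, 0.004], [-0.004, 0.004, -1.0]]
wrist_force: [0.7, 0.3, -0.1]
gripper_width: 0.69
gripper_force: 0.0
```

>>> servo_tool(targets=[[0,0,0,0,60],[0,0,0,0,60],[0,0,0,0,60],[0,0,0,0,60],[0,0,0,0,60]])

```text
time_s: 15.23
tcp_pos: [0.5018, 0.3612, 0.2031]
ee_rot: [[-0.996, -0.087, 0.002], [-0.087, 0.996, 0.002], [-0.002, 0.002, -1.0]]
wrist_force: [0.2, 0.3, -0.7]
gripper_width: 0.691
gripper_force: 0.0
```

Run:
```python
from h import *
im,c=cap("side"); s=r.sense(); print(s["time_s"],np.round(s["tcp_pos"],4))
h=cv2.cvtColor(im,cv2.COLOR_BGR2HSV)
def cen(m,b):
    x0,y0,x1,y1=b; k=np.zeros(m.shape,np.uint8); k[y0:y1,x0:x1]=m[y0:y1,x0:x1]*255
    q=max(cv2.findContours(k,0,1)[0],key=cv2.contourArea); (p,w,a)=cv2.minAreaRect(q); return p,w,a
p=cen((h[...,1]>90)&(h[...,2]>130)&(h[...,0]>10),(284,268,318,290)); print(p, onz(c,*p[0],.105), "expected px",proj(c,[.501,.363,.105]))
q=cen((h[...,1]>130)&(h[...,0]<9),(285,285,320,325)); print(q, onz(c,*q[0],.022))
```

```text
15.2833 [0.5016 0.3613 0.2028]
((300.5, 277.5), (19.0, 33.0), 90.0) [0.50169307 0.35503392 0.105     ] expected px [299.6232666 279.2178387]Traceback (most recent call last):
  File "<stdin>", line 8, in <module>
  File "<stdin>", line 6, in cen
ValueError: max() iterable argument is empty
```

>>> servo_tool(targets=[[-0.05,0.03,-0.3,0,60],[-0.05,0.03,-0.9,0,60],[-0.05,0.03,-1.5,0,60],[-0.05,0.03,-2.0,0,60],[-0.05,0.03,-2.4,0,60]])

```text
time_s: 15.7
tcp_pos: [0.4989, 0.3617, 0.1274]
ee_rot: [[-0.996, -0.087, -0.001], [-0.087, 0.996, -0.001], [0.001, -0.001, -1.0]]
wrist_force: [0.6, -1.0, -0.1]
gripper_width: 0.689
gripper_force: 0.0
```

>>> servo_tool(targets=[[0,0,-0.3,0,60],[0,0,-0.6,0,60],[0,0,-0.8,0,60],[0,0,-0.96,0,60],[0,0,-0.96,0,50]])

```text
time_s: 16.12
tcp_pos: [0.4993, 0.3619, 0.0995]
ee_rot: [[-0.996, -0.088, -0.001], [-0.088, 0.996, -0.001], [0.001, -0.001, -1.0]]
wrist_force: [0.0, -0.8, 0.2]
gripper_width: 0.665
gripper_force: 0.0
```

>>> servo_tool(targets=[[0,0,0,0,40],[0,0,0,0,30],[0,0,0,0,25],[0,0,0,0,22],[0,0,0,0,20]])

```text
time_s: 16.53
tcp_pos: [0.4997, 0.3624, 0.1008]
ee_rot: [[-0.996, -0.088, 0.001], [-0.088, 0.996, 0.001], [-0.001, 0.001, -1.0]]
wrist_force: [-0.2, -0.6, 0.1]
gripper_width: 0.321
gripper_force: 0.0
```

Run:
```python
from h import *
im,c=cap("side"); s=r.sense(); print(s["time_s"],np.round(s["tcp_pos"],4),s["gripper_width"])
cv2.imwrite("pics/g7.png",cv2.resize(im[230:340,240:370],(780,600),interpolation=cv2.INTER_CUBIC))
```

```text
16.5833 [0.4997 0.3623 0.1007] 0.2840556721727268
```

View pics/g7.png

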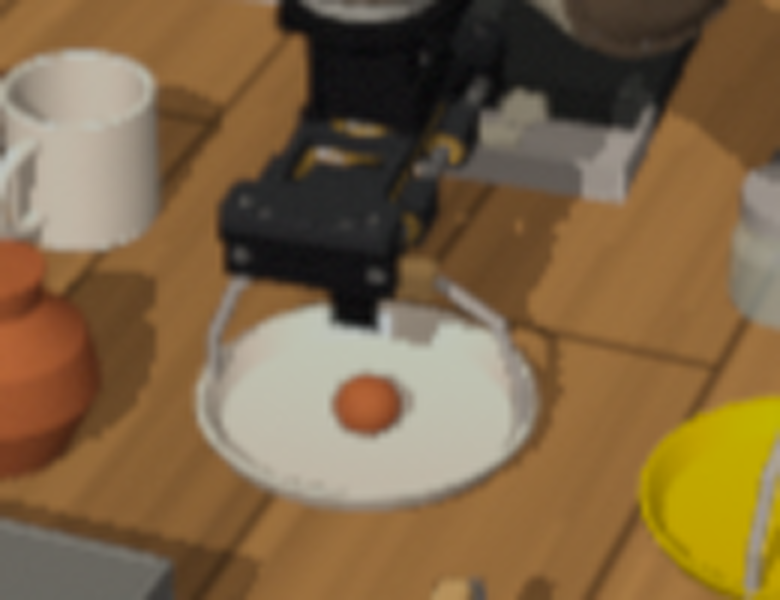

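The ball is central in the dish, the fingers straddle the bar at its middle, and the chips are visible in the trough. That was my tenth picture, so from here I check by numbers only. Closing and lifting gently.

>>> servo_tool(targets=[[0,0,0,0,18],[0,0,0,0,16],[0,0,0,0,14],[0,0,0,0,11],[0,0,0,0,5]])

```text
time_s: 17.0
tcp_pos: [0.4998, 0.3627, 0.1006]
ee_rot: [[-0.996, -0.088, 0.001], [-0.088, 0.996, 0.001], [-0.001, 0.001, -1.0]]
wrist_force: [-1.0, 1.0, -0.6]
gripper_width: 0.16
gripper_force: 30.0
```

>>> servo_tool(targets=[[0,0,0,0,5],[0,0,0,0,5],[0,0,0,0,5],[0,0,0,0,5],[0,0,0,0,5]])

```text
time_s: 17.42
tcp_pos: [0.4998, 0.3625, 0.1006]
ee_rot: [[-0.996, -0.088, 0.001], [-0.088, 0.996, 0.001], [-0.001, 0.001, -1.0]]
wrist_force: [0.1, 1.3, 1.6]
gripper_width: 0.156
gripper_force: 30.0
```

>>> servo_tool(targets=[[0,0,0.02,0,5],[0,0,0.06,0,5],[0,0,0.12,0,5],[0,0,0.2,0,5],[0,0,0.3,0,5]])

```text
time_s: 17.83
tcp_pos: [0.4992, 0.3615, 0.1089]
ee_rot: [[-0.996, -0.087, -0.001], [-0.087, 0.996, -0.001], [0.002, -0.001, -1.0]]
wrist_force: [-0.5, -0.4, -3.3]
gripper_width: 0.16
gripper_force: 30.0
```

```bash
cat > chk.py <<'E'
from h import *
s=r.sense(); T=np.array(s["tcp_pos"]); R=np.array(s["ee_rot"]); print(s["time_s"],np.round(T,4),"yaw",np.degrees(np.arctan2(R[1,1],R[0,1])).round(1),s["gripper_width"],s["gripper_force"],np.round(s["wrist_force"],1),np.round(s["moment"],2),np.round(s["joints"],0))
im,c=cap("side"); h=cv2.cvtColor(im,cv2.COLOR_BGR2HSV)
u,v=proj(c,T-[0,0,.08]).astype(int); x0,y0,x1,y1=u-18,v-18,u+18,v+22
k=np.zeros(h.shape[:2],np.uint8); k[y0:y1,x0:x1]=(((h[...,1]>120)&((h[...,0]<9)|(h[...,0]>172)))*255)[y0:y1,x0:x1]
cs=cv2.findContours(k,0,1)[0]
if cs:
    q=max(cs,key=cv2.contourArea); p,rad=cv2.minEnclosingCircle(q); z=T[2]-.102+.022
    print("ball px",p,rad,"off from tool axis mm",np.round((onz(c,*p,z)-T)*1000)[:2])
cv2.imwrite("pics/last.png",im)
E
python3 chk.py
```

```text
17.8333 [0.4992 0.3615 0.1089] yaw 95.0 0.15974662419002375 29.961855998262763 [-0.5 -0.4 -3.3] [-0.02  0.01  0.03] [  51.   28.  -10.   -0.  -52. -136.]
```

Run:
```python
import cv2,numpy as np
from h import *
im=cv2.imread("pics/last.png");h=cv2.cvtColor(im,cv2.COLOR_BGR2HSV)
c=r.capture("side");u,v=proj(c,np.array(r.sense()["tcp_pos"])-[0,0,.08]).astype(int);print(u,v)
for y in range(v-10,v+14,3): print(y,[tuple(int(t) for t in h[y,x]) for x in range(u-9,u+10,3)])
```

```text
300 301
291 [(34, 21, 194), (36, 21, 195), (38, 21, 195), (38, 21, 195), (38, 21, 195), (38, 21, 195), (36, 20, 195)]
294 [(34, 22, 193), (34, 21, 193), (34, 22, 193), (32, 21, 191), (34, 23, 192), (34, 21, 193), (36, 21, 194)]
297 [(30, 21, 191), (32, 23, 192), (13, 70, 163), (10, 177, 166), (10, 174, 158), (15, 56, 147), (32, 21, 192)]
300 [(27, 24, 192), (28, 23, 189), (10, 174, 157), (11, 176, 177), (11, 179, 170), (9, 162, 129), (25, 28, 175)]
303 [(25, 25, 191), (27, 24, 191), (10, 151, 149), (10, 180, 164), (11, 181, 156), (9, 133, 117), (27, 24, 188)]
306 [(23, 28, 192), (23, 28, 192), (21, 34, 180), (11, 108, 139), (11, 89, 135), (23, 29, 185), (25, 25, 191)]
309 [(23, 29, 191), (21, 28, 191), (22, 29, 192), (23, 28, 191), (23, 28, 191), (23, 28, 191), (23, 28, 191)]
312 [(19, 33, 192), (20, 32, 191), (21, 31, 191), (21, 31, 191), (21, 31, 191), (21, 32, 192), (21, 32, 192)]
```

>>> servo_tool(targets=[[0,0,0.1,0,5],[0,0,0.25,0,5],[0,0,0.45,0,5],[0,0,0.7,0,5],[0,0,0.95,0,5]])

```text
time_s: 18.35
tcp_pos: [0.4997, 0.3623, 0.1388]
ee_rot: [[-0.996, -0.088, 0.0], [-0.088, 0.996, 0.0], [-0.0, 0.0, -1.0]]
wrist_force: [0.1, 0.1, -2.4]
gripper_width: 0.159
gripper_force: 30.0
```

>>> servo_tool(targets=[[0,0,0.27,0,5],[0,0,0.55,0,5],[0,0,0.83,0,5],[0,0,1.1,0,5],[0,0,1.35,0,5]])

```text
time_s: 18.77
tcp_pos: [0.4997, 0.3623, 0.1795]
ee_rot: [[-0.996, -0.088, 0.001], [-0.088, 0.996, 0.001], [-0.001, 0.0, -1.0]]
wrist_force: [0.3, -0.7, -3.7]
gripper_width: 0.156
gripper_force: 30.0
```

>>> servo_tool(targets=[[0,0,0.24,0,5],[0,0,0.46,0,5],[0,0,0.66,0,5],[0,0,0.82,0,5],[0,0,0.93,0,5]])

```text
time_s: 19.18
tcp_pos: [0.4997, 0.3623, 0.2069]
ee_rot: [[-0.996, -0.088, 0.0], [-0.088, 0.996, 0.0], [-0.0, 0.0, -1.0]]
wrist_force: [-0.1, 0.2, -2.8]
gripper_width: 0.157
gripper_force: 30.0
```

>>> servo_tool(targets=[[0,0,0.04,0,5],[0,0,0.06,0,5],[0,0,0.06,0,5],[0,0,0.06,0,5],[0,0,0.06,0,5]])

```text
time_s: 19.6
tcp_pos: [0.4995, 0.362, 0.2076]
ee_rot: [[-0.996, -0.088, -0.001], [-0.088, 0.996, -0.001], [0.001, -0.001, -1.0]]
wrist_force: [0.6, -0.4, -2.6]
gripper_width: 0.155
gripper_force: 30.0
```

```bash
sed -i 's/>120)&((h\[...,0\]<9)/>100)\&((h[...,0]<15)/' chk.py; python3 chk.py
```

```text
19.6 [0.4995 0.362  0.2076] yaw 95.0 0.1552506132849177 29.961486468091607 [ 0.6 -0.4 -2.6] [-0.03 -0.02  0.02] [  51.   23.   -3.   -0.  -64. -136.]
ball px (301.0, 271.25) 5.483028411865234 off from tool axis mm [-0. -5.]
```

>>> servo_tool(targets=[[0,-0.02,0,0.002,5],[0.01,-0.07,0,0.008,5],[0.02,-0.15,0.01,0.018,5],[0.04,-0.26,0.01,0.031,5],[0.06,-0.41,0.01,0.049,5]])

```text
time_s: 20.07
tcp_pos: [0.5015, 0.3497, 0.2084]
ee_rot: [[-0.99, -0.138, 0.0], [-0.138, 0.99, 0.0], [-0.0, 0.0, -1.0]]
wrist_force: [-0.3, -1.0, -2.8]
gripper_width: 0.156
gripper_force: 30.0
```

>>> servo_tool(targets=[[0.03,-0.18,0,0.021,5],[0.06,-0.4,0,0.047,5],[0.09,-0.64,0,0.076,5],[0.13,-0.92,0,0.109,5],[0.17,-1.24,0,0.146,5]])

```text
time_s: 20.48
tcp_pos: [0.5066, 0.3121, 0.2084]
ee_rot: [[-0.96, -0.282, 0.0], [-0.282, 0.96, 0.0], [-0.0, 0.0, -1.0]]
wrist_force: [-0.2, -0.2, -1.9]
gripper_width: 0.159
gripper_force: 30.0
```

>>> servo_tool(targets=[[0.05,-0.33,0,0.039,5],[0.09,-0.66,0,0.078,5],[0.14,-0.99,0,0.117,5],[0.19,-1.32,0,0.156,5],[0.23,-1.65,0,0.195,5]])

```text
time_s: 20.9
tcp_pos: [0.5135, 0.2623, 0.2085]
ee_rot: [[-0.887, -0.462, 0.0], [-0.462, 0.887, 0.0], [-0.0, -0.0, -1.0]]
wrist_force: [0.0, 0.1, -2.2]
gripper_width: 0.157
gripper_force: 30.0
```

>>> servo_tool(targets=[[0.05,-0.33,0,0.039,5],[0.09,-0.66,0,0.078,5],[0.14,-0.99,0,0.117,5],[0.19,-1.32,0,0.156,5],[0.23,-1.65,0,0.195,5]])

```text
time_s: 21.32
tcp_pos: [0.5204, 0.2128, 0.2085]
ee_rot: [[-0.78, -0.625, 0.0], [-0.625, 0.78, 0.0], [-0.0, -0.0, -1.0]]
wrist_force: [-0.3, -0.3, -2.8]
gripper_width: 0.156
gripper_force: 30.0
```

>>> servo_tool(targets=[[0.05,-0.33,0,0.039,5],[0.09,-0.66,0,0.078,5],[0.14,-0.99,0,0.117,5],[0.19,-1.32,0,0.156,5],[0.23,-1.65,0,0.195,5]])

```text
time_s: 21.73
tcp_pos: [0.5272, 0.1633, 0.2086]
ee_rot: [[-0.645, -0.765, 0.0], [-0.765, 0.645, 0.0], [-0.0, -0.0, -1.0]]
wrist_force: [1.0, -0.1, -2.3]
gripper_width: 0.153
gripper_force: 30.0
```

>>> servo_tool(targets=[[0.05,-0.33,0,0.039,5],[0.09,-0.66,0,0.078,5],[0.14,-0.99,0,0.117,5],[0.19,-1.32,0,0.156,5],[0.23,-1.65,0,0.195,5]])

```text
time_s: 22.15
tcp_pos: [0.5341, 0.1138, 0.2086]
ee_rot: [[-0.484, -0.875, 0.0], [-0.875, 0.484, 0.0], [-0.0, -0.0, -1.0]]
wrist_force: [0.2, 0.4, -2.3]
gripper_width: 0.157
gripper_force: 30.0
```

>>> servo_tool(targets=[[0.05,-0.33,0,0.039,5],[0.09,-0.66,0,0.078,5],[0.14,-0.99,0,0.117,5],[0.19,-1.32,0,0.156,5],[0.23,-1.65,0,0.195,5]])

```text
time_s: 22.57
tcp_pos: [0.5409, 0.0643, 0.2085]
ee_rot: [[-0.305, -0.952, 0.0], [-0.952, 0.305, 0.0], [-0.0, -0.0, -1.0]]
wrist_force: [-0.3, 0.9, -2.2]
gripper_width: 0.154
gripper_force: 30.0
```

>>> servo_tool(targets=[[0.05,-0.33,0,0.039,5],[0.09,-0.66,0,0.078,5],[0.14,-0.99,0,0.117,5],[0.19,-1.32,0,0.156,5],[0.23,-1.65,0,0.195,5]])

```text
time_s: 22.98
tcp_pos: [0.5478, 0.0148, 0.2085]
ee_rot: [[-0.115, -0.993, 0.0], [-0.993, 0.115, 0.0], [-0.0, -0.0, -1.0]]
wrist_force: [0.4, -0.1, -2.4]
gripper_width: 0.154
gripper_force: 30.0
```

>>> servo_tool(targets=[[0.04,-0.31,0,0.037,5],[0.08,-0.59,0,0.07,5],[0.12,-0.84,0,0.1,5],[0.15,-1.06,0,0.125,5],[0.17,-1.24,0,0.146,5]])

```text
time_s: 23.4
tcp_pos: [0.5528, -0.0224, 0.2085]
ee_rot: [[0.029, -1.0, 0.0], [-1.0, -0.029, -0.0], [0.0, -0.0, -1.0]]
wrist_force: [0.0, 0.3, -2.7]
gripper_width: 0.159
gripper_force: 30.0
```

>>> servo_tool(targets=[[0.02,-0.15,0,0.018,5],[0.04,-0.26,0,0.031,5],[0.05,-0.35,0,0.041,5],[0.06,-0.4,0,0.047,5],[0.06,-0.41,0,0.051,5]])

```text
time_s: 23.82
tcp_pos: [0.5548, -0.034, 0.2084]
ee_rot: [[0.079, -0.997, 0.0], [-0.997, -0.079, 0.0], [-0.0, -0.0, -1.0]]
wrist_force: [-0.3, -0.3, -2.4]
gripper_width: 0.153
gripper_force: 30.0
```

>>> servo_tool(targets=[[0,0,0,0,5],[0,0,0,0,5],[0,0,0,0,5],[0,0,0,0,5],[0,0,0,0,5]])

```text
time_s: 24.23
tcp_pos: [0.5548, -0.0336, 0.2084]
ee_rot: [[0.079, -0.997, 0.0], [-0.997, -0.079, 0.0], [-0.0, -0.0, -1.0]]
wrist_force: [0.6, -0.1, -2.9]
gripper_width: 0.155
gripper_force: 30.0
```

```bash
python3 chk.py
python3 - <<'E'
from h import *
# dish outline from the side view: fit ellipse of white enamel, centre at rim height
im=cv2.imread("pics/last.png"); h=cv2.cvtColor(im,cv2.COLOR_BGR2HSV); c=r.capture("side"); T=np.array(r.sense()["tcp_pos"])
u,v=proj(c,T-[0,0,.08]).astype(int)
for y in range(v-24,v+25,4): print(y,"".join("B" if (h[y,x,1]>100 and h[y,x,0]<15) else "w" if h[y,x,1]<60 and h[y,x,2]>100 else "d" if h[y,x,2]<70 else "." for x in range(u-50,u+51,2)))
E
```

```text
24.2333 [ 0.5548 -0.0336  0.2084] yaw -175.5 0.1554771125554071 29.961305055767298 [ 0.6 -0.1 -2.9] [ 0.05  0.09 -0.01] [ 13.  17. -12.  -0. -61.  -9.]
ball px (331.625, 199.5) 4.403578758239746 off from tool axis mm [-2. -6.]
176 .....................BBB....dBwBBBBBB..............
180 .........wwwwwwwwwwwww.B...dd..BBBBB...............
184 .......wwwwwwwwwwwwwwwwww..BB..BBBB........B.B.....
188 .d.....wwwwwwwwwwwwwwwwwwwwwwwwww........Bwwwww....
192 ........wwwwwwwwwwwwwwwwwwwwwwwwwwww......wwwwwwwww
196 d.........wwwwwwwwwwwwww.BBBwwwwwwwwww..........www
200 .............wwwwwwwwwwwBBBBBwwwwwwwww.............
204 ................wwwwwwwwww.wwwwwwwwww..............
208 ..................wwwwwwwwwwwwwwwww...B............
212 .................ddddwwwwwwwwww.B..................
216 ...............BdddddddddddddddddddddddBB..........
220 ...............ddddddddddddddddddddddddddd.........
224 wwwwww.......dddddddddddddddddddddddddddd..........
```

```bash
python3 - <<'E'
from h import *
im,c=cap("side"); T=np.array(r.sense()["tcp_pos"]); z0=T[2]-.1006
h=cv2.cvtColor(im,cv2.COLOR_BGR2HSV); w=(h[...,1]<60)&(h[...,2]>95)
for a in range(50,175,15):  # rim directions towards camera: find outermost white along radial pixel line
    d=np.array([np.cos(np.radians(a)),np.sin(np.radians(a)),0])
    best=None
    for rr in np.arange(.03,.11,.001):
        u,v=np.round(proj(c,[T[0]+rr*d[0],T[1]+rr*d[1],z0+.028])).astype(int)
        if w[v,u]: best=rr
        elif best and rr>best+.006: break
    print(a,best)
tm,c=cap("top"); h=cv2.cvtColor(tm,cv2.COLOR_BGR2HSV); m=(((h[...,1]<60)&(h[...,2]>90))*255).astype(np.uint8)
k=np.zeros_like(m);k[225:290,470:510]=m[225:290,470:510]
q=max(cv2.findContours(k,0,1)[0],key=cv2.contourArea);p,s,a=cv2.minAreaRect(q);print("scraper",p,s,a,onz(c,*p,.03)[:2])
E
python3 chk.py
```

```text
50 0.07600000000000004
65 0.07900000000000004
80 0.08700000000000005
95 0.09300000000000005
110 0.09600000000000006
125 0.09200000000000005
140 0.08800000000000005
155 0.08100000000000004
170 0.07800000000000004
scraper (482.5, 268.5) (23.0, 9.0) 90.0 [ 0.45066472 -0.34211557]
24.4333 [ 0.5548 -0.0337  0.2084] yaw -175.5 0.15893502609933693 29.96144243516028 [ 0.  -0.3 -3.1] [0.05 0.12 0.  ] [ 13.  17. -12.  -0. -61.  -9.]
ball px (331.625, 199.5) 4.403578758239746 off from tool axis mm [-2. -6.]
```

Run:
```python
from h import *
tm,c=cap("top"); h=cv2.cvtColor(tm,cv2.COLOR_BGR2HSV)
for y in range(232,284,4): print(y,"".join("g" if h[y,x,1]<70 else "Y" if h[y,x,2]>160 and h[y,x,1]>80 else "d" if h[y,x,2]<60 else "." for x in range(470,506)))
```

```text
232 ....................................
236 ........gggggggggg..................
240 .......ggggggggggg...ddddddddddddddd
244 .......ggggggggggg..................
248 .......dgggggggg....................
252 .......dgg.dddd..YYYYYY.............
256 ........gg.......YYYYYYY............
260 ........gg.......YYYYYYY............
264 ........ggg......YYYYYYY............
268 ........gggggggggg..................
272 ........gggggggggg..................
276 ........gggggggggg..................
280 ..........gggggggg..................
```

The scraper stands upright in its place, partly in the arm's shadow. The dish is level with the ball centred, so I'm handing the job in.

```bash
python3 -c "
from station import r
print(r.finish_job())"
```

```text
the job is handed in; nothing more can be done
None
```

The job is handed in: the scraper swept all three flakes into the trough and stands upright where it started, and the dish is held level about 80 mm above the slab's middle, quarter-turned square to the trough, with the ball in its centre (finished at about 24 s of the 72 s allowed).

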